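# Find the slot for a worn die in the slot ladder

## Robot

A 6-joint arm with a two-finger parallel gripper is mounted at the origin on the work surface. World frame = base frame: x ahead of the robot, y to its left, z up, the work surface at z = 0. Lengths are in m, angles in rad, forces in N, time in s.
With the tool pointing down it reaches from about 0.35 to 0.8 m from the base axis. Payload 7.3 kg.
Tool frame: the origin (TCP) lies on the centre line of the jaws, within the pads' length; the fingertips stand 14 mm ahead of it and the grasp point (between the pads) lies 5 mm behind it; z points along the fingers, y is the line along which they close (so a half turn about z gives the same grasp; the last joint's range is limited). The gripper opens to 85 mm and grips with 20 to 120 N. Pads are 22 mm wide; open, the fingers measure 114 mm over their backs; the gripper's body (76 mm by 85 mm) begins 54 mm behind the grasp point. The pads swing forward as they close: fully open they stand 13 mm farther back than shut.
Start: joints at [-1.357, 0.342, 1.524, -0, 1.275, -0.146], TCP at [0.185, -0.491, 0.245] pointing down, gripper open.
Joint ranges: [-2.53, 2.53], [-0.77, 2.02], [0.04, 2.7], [-1, 4.14], [0.28, 2.66], [-3.11, 3.11]. Speed limits (rad/s): [2.57, 2.57, 3.14, 3.14, 3.14, 3.14].

## Interface

Orientations are given as a rotation vector (axis times angle).
In Python, from plant import env gives the robot as it stands.
- The arm moves only by the shell command python3 -m jog 'ROWS' [FORCE]. ROWS is JSON, one flat list of numbers, 7 for each row, row after row: the shift along the tool's x, y, z in mm, then the turn, a rotation vector about the tool's x, y, z in degrees, then the gripper command: -1 is shut, 1 is fully open, values between are in proportion. A call has 1 to 5 rows; each row is the pose to reach, as a shift and turn from the pose commanded when the call began, along the tool's axes at that moment; what a row does not reach only later rows make up. A row lasts 1/8 s, in which the tool goes at most 62.5 mm and 10.7 degrees, less where a joint would pass 70% of its speed; a pose out of reach is approached as far as the arm can. A call with a gripper value outside its range is refused whole. The fingers move at their own pace and stop on an object; FORCE is the grip in N (left out, the last holds). Time passes only in rows, so rows that repeat a pose let the fingers close. It gives the time, the measured TCP pose, the force, the opening and the grip force at its end, in the units of the state.
- env.get_state(): the state, without advancing time (a new reading comes with each control period).
- env.snapshot(name): name is "scene" or "top" or "wrist"; returns a dict with "img" (480x640x3 uint8, red, green, blue), "intrinsics" (3x3 intrinsics, pixels), "eye" and "orientation" of the camera in the world. Camera axes: x right, y down, z forward; pixel columns grow to the right and rows downward; lengths in m; the calibration is good to about 2 mm. A picture is of the moment at which its call begins. There is no depth.
- env.sign_off(): hands the job in; it is judged then, once.
The state is a dict: "time_s": time; "joints": joint angles; "joint_velocities": joint speeds; "tau": joint torques, N m; "tool_pos": TCP position; "tool_rot": TCP orientation; "contact_force": force on the tool from outside, world axes, zero at the start; "torque": the same for the moment, N m; "opening": finger opening in m; "gripper_force": force on a finger pad.
Only numpy, scipy, OpenCV 4.12 (cv2) and the standard library are available. Lean on these libraries where they do the work, as an engineer would, in place of code of your own. Each camera call takes 0.05 s, during which the arm holds its last target. There are 200 camera calls.

## Task

Take the die that hangs beside the rack's round post and, pressing only lightly, try its tongue in the slots of the steel ladder one after another, starting at the narrowest and missing none, until the first one lets it in. Lower it there fully home, so that its head sits on the ladder, and let go; it must not enter any looser slot, and the other two dies and everything else on the bench stay where they are.

Things in the scene. Friction and masses are not known exactly. Their poses are not given: they have to be found in the camera images.
- ladder: Slot ladder, bolted down: base 120 x 182 mm with a steel comb of six upright fins 60 mm long (x), 12 mm thick (y), flat square-edged tops 76 mm above the bench. The five gaps are the slots, 48 mm deep, narrowing from 18 mm at the -y end to 6 mm at +y. The comb floats on springs: over 2 N it sinks 0.5 mm per N, at most 10 mm. Origin: under the base's centre; x along the slots, z up.
- slot1 (a point): Centre of the mouth of the ladder's narrowest slot, 6 mm wide, level with the fins' tops (moves with the comb), 51 mm along the ladder's y from its origin; axes as the ladder's.
- slot2 (a point): Centre of the mouth of the ladder's slot number 2 counted from the narrowest, 9 mm wide, level with the fins' tops (moves with the comb), 31.5 mm along the ladder's y from its origin; axes as the ladder's.
- slot3 (a point): Centre of the mouth of the ladder's slot number 3 counted from the narrowest, 12 mm wide, level with the fins' tops (moves with the comb), 9 mm along the ladder's y from its origin; axes as the ladder's.
- slot4 (a point): Centre of the mouth of the ladder's slot number 4 counted from the narrowest, 15 mm wide, level with the fins' tops (moves with the comb), -16.5 mm along the ladder's y from its origin; axes as the ladder's.
- slot5 (a point): Centre of the mouth of the ladder's slot number 5 counted from the narrowest, 18 mm wide, level with the fins' tops (moves with the comb), -45 mm along the ladder's y from its origin; axes as the ladder's.
- rack: Die rack, fixed: wooden base 90 x 280 mm (reaching 127 mm to -y and 153 mm to +y of the origin), two steel rails along y (8 mm wide, at x = +-27 mm, tops 60 mm above the bench) on which three dies hang by their heads. At its +y end (y = 140 mm) stands a round wooden post 16 mm thick with a ball top, 136 mm high. Origin: on the bench midway between the rails.
- post_bay (a point): The place beside the post: point between the rails at their top, where the die to be fitted hangs (within 4 mm); 60 mm along the rack's y from its origin, 80 mm from the post. The other two dies hang 85 and 145 mm farther along -y of the rack.
- die_a: One of three aluminium dies (0.13 to 0.25 kg), alike but for the tongue's thickness, unlike, 7 to 14 mm, 1.5 mm under the slot it fits. Block head 64 (x) x 22 (y) x 40 mm (z), gripped over its 22 mm; below it a flat square-ended tongue 36 mm wide (x), 40 mm long. Which die hangs where changes. Origin: centre of the head's underside, which rests on the rails; z up, x across the rails.
- die_a_tip (a point): Centre of the lower end of the tongue of die_a, 40 mm below its origin; axes as the die's.
- die_b: One of three aluminium dies (0.13 to 0.25 kg), alike but for the tongue's thickness, unlike, 7 to 14 mm, 1.5 mm under the slot it fits. Block head 64 (x) x 22 (y) x 40 mm (z), gripped over its 22 mm; below it a flat square-ended tongue 36 mm wide (x), 40 mm long. Which die hangs where changes. Origin: centre of the head's underside, which rests on the rails; z up, x across the rails.
- die_b_tip (a point): Centre of the lower end of the tongue of die_b, 40 mm below its origin; axes as the die's.
- die_c: One of three aluminium dies (0.13 to 0.25 kg), alike but for the tongue's thickness, unlike, 7 to 14 mm, 1.5 mm under the slot it fits. Block head 64 (x) x 22 (y) x 40 mm (z), gripped over its 22 mm; below it a flat square-ended tongue 36 mm wide (x), 40 mm long. Which die hangs where changes. Origin: centre of the head's underside, which rests on the rails; z up, x across the rails.
- die_c_tip (a point): Centre of the lower end of the tongue of die_c, 40 mm below its origin; axes as the die's.
- punch_box: Bystander: blue open box with steel letter punches, 85 x 40 mm, 59 mm high, loose; origin under its centre.
- hammer: Bystander: hammer, 240 mm, lying loose in front of the robot; origin under its middle.
- tape_roll: Bystander: black roll of tape, 76 mm across, 20 mm high, loose.
- brass_strip: Bystander: embossed brass strip 55 x 190 x 7 mm, loose.
- punch_1: Bystander: steel letter punch 65 x 9 x 9 mm lying loose.
- punch_2: Bystander: steel letter punch 65 x 9 x 9 mm lying loose.
- oil_jar: Bystander: amber glass jar, 60 mm across, 90 mm high, loose.
There are look-alikes about, which are no part of the job. Leave any blue or yellow look-alike of the die_b alone. What is shaped like the ladder but red is not meant.

How it is judged:
By the outcome, as a careful person would: the job done as asked, in the order asked, and still so for the second after the job is handed in, with the robot touching nothing.
It also fails if it takes over 72 s, if anything falls off the work surface, if the arm or the gripper's body presses on something with over 40 N, if the wrist force passes 120 N, or if a joint passes its speed limit or range.

## Working session

There is one attempt and no reset: what is moved stays moved. The work goes in short steps, Python scripts to look and compute and a shell command to move; the robot and the scene stay as the last step left them, time stands still between calls to the robot, and variables do not carry over. Pictures are saved under pics/ and viewed, at most 10 in all, crops included, and the job is handed in when it is done.

```bash
ls; mkdir -p pics
cat > h.py <<'E'
import numpy as np, cv2
from plant import env
from scipy.spatial.transform import Rotation as R
def rot(o):
    o=np.array(o,float)
    if o.shape==(3,3): return o
    return R.from_rotvec(o).as_matrix() if o.size==3 else R.from_quat(o).as_matrix()
def snap(n,f):
    s=env.snapshot(n); cv2.imwrite('pics/'+f+'.png',s['img'][:,:,::-1]); np.savez('pics/'+f+'.npz',K=s['intrinsics'],e=s['eye'],o=rot(s['orientation'])); return s
def ray(c,uv):
    d=c['o']@np.linalg.inv(c['K'])@np.array([uv[0],uv[1],1.]); return c['e'],d
def onz(c,uv,z):
    e,d=ray(c,uv); return e+d*(z-e[2])/d[2]
def proj(c,p):
    q=c['K']@c['o'].T@(np.array(p)-c['e']); return q[:2]/q[2]
E
python3 - <<'E'
from h import *
for n in ['scene','top']:
    s=snap(n,n+'1'); print(n,s['intrinsics'],s['eye'],s['orientation'])
s=env.get_state(); print(s)
E
```

```text
pics
scene [[492.82955605   0.         316.8059484 ]
 [  0.         492.82955605 247.47859238]
 [  0.           0.           1.        ]] [ 1.01638391 -0.4756895   0.72662003] [-2.15097504 -0.91738622  0.4170586 ]
top [[501.05407484   0.         315.27566014]
 [  0.         501.05407484 239.72586757]
 [  0.           0.           1.        ]] [ 0.28954565 -0.01275223  1.27734802] [-2.14016702  2.13088357 -0.16091075]
{'time_s': 0.1, 'joints': array([-1.35699476e+00,  3.42654245e-01,  1.52488867e+00,  2.77825690e-05,
        1.27543638e+00, -1.46019852e-01]), 'joint_velocities': array([-0.00063006, -0.00199958, -0.00319699, -0.0022754 ,  0.00037771,
       -0.00108205]), 'tau': array([ 2.23839619e-03, -4.34446192e+01, -2.46491182e+01, -1.11865147e-04,
        4.64634955e-03, -9.35163882e-06]), 'tool_pos': array([ 0.18480345, -0.49104306,  0.24470629]), 'tool_rot': array([-3.08952424e+00, -5.61901337e-01,  3.20722295e-05]), 'contact_force': array([ 0.33514032,  0.16458907, -0.12453493]), 'torque': array([-0.07282015,  0.04186676, -0.02818488]), 'gripper_force': 0.0, 'opening': 0.08521404051607347}
```

View pics/top1.png

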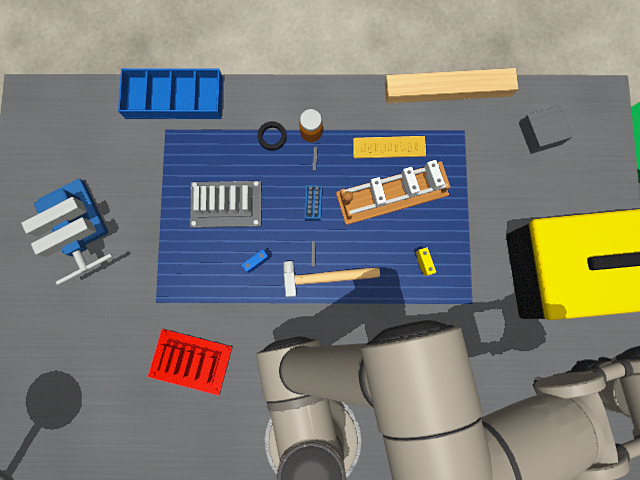

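View pics/scene1.png

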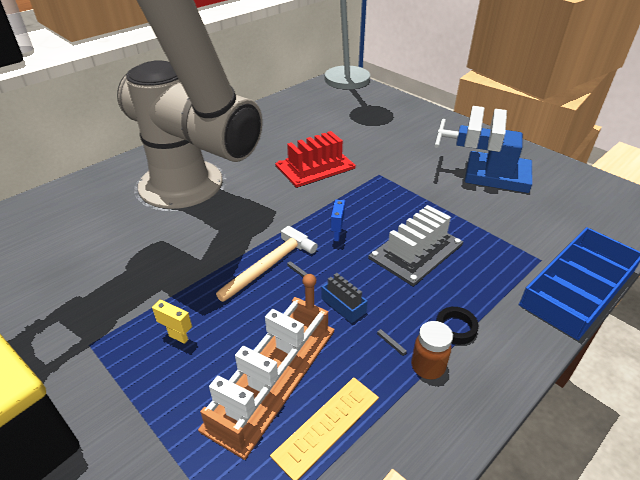

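The top view shows the steel ladder at (227,203), the rack from (345,200) to (445,180) with its post ball at (347,196), and the post-side die at (378,190). The scene view shows the post at (310,285) and the target die at (285,325).

Run:
```python
from h import *
t=cv2.imread('pics/top1.png'); s=cv2.imread('pics/scene1.png')
a=cv2.resize(t[170:235,180:270],(800,578),interpolation=cv2.INTER_CUBIC)[:, :]
a=cv2.resize(a,(400,289)); b=cv2.resize(t[155:227,330:455],None,fx=4,fy=4,interpolation=cv2.INTER_CUBIC)[:,:400]
a=cv2.resize(t[170:235,180:270],None,fx=4.4,fy=4.4,interpolation=cv2.INTER_CUBIC)
im=np.zeros((600,800,3),np.uint8); im[:a.shape[0],:a.shape[1]]=a; im[:b.shape[0],400:400+b.shape[1]]=b
c=cv2.resize(s[195:285,360:470],None,fx=3.3,fy=3.3,interpolation=cv2.INTER_CUBIC); im[300:300+c.shape[0],:c.shape[1]]=c[:300]
d=cv2.resize(s[270:370,220:340],None,fx=3,fy=3,interpolation=cv2.INTER_CUBIC); im[300:600,400:760]=d[:300]
cv2.imwrite('pics/crop1.png',im)
C=np.load('pics/top1.npz')
for n,uv,z in [('ladder',(227,203),.0),('post',(347,196),.128),('die',(378,190),.1),('die2',(410,181),.1),('die3',(436,174),.1)]: print(n,onz(C,uv,z).round(3))
```

```text
ladder [0.59  0.229 0.   ]
post [ 0.577 -0.078  0.128]
die [ 0.599 -0.154  0.1  ]
die2 [ 0.622 -0.232  0.1  ]
die3 [ 0.64  -0.295  0.1  ]
```

View pics/crop1.png

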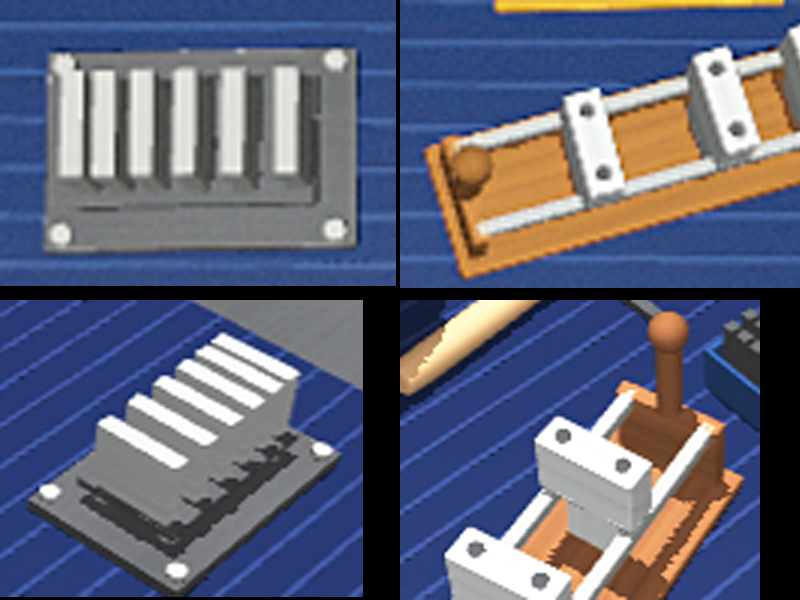

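The ladder's narrow gap is at the left in the top view, which is +y, and its yaw is about 0. The target die is next to the ball-topped post, as expected. Next I move the wrist camera over the die.

```bash
cat >> h.py <<'E'
def delta(p,ang):
    "tool-frame shift mm and turn deg to reach TCP p, pointing down with tool x at world angle ang (deg)"
    s=env.get_state(); M=R.from_rotvec(s['tool_rot'])
    a=np.radians(ang); T=np.array([[np.cos(a),np.sin(a),0],[np.sin(a),-np.cos(a),0],[0,0,-1]])
    print('shift',(M.inv().apply(np.array(p)-s['tool_pos'])*1000).round(1),'turn',(M.inv()*R.from_matrix(T)).as_rotvec(degrees=True).round(2))
E
python3 -c "
from h import *
delta([.55,-.16,.26],16)"
python3 -m jog '[453,-182,-15,0,0,4.6,1, 453,-182,-15,0,0,4.6,1, 453,-182,-15,0,0,4.6,1, 453,-182,-15,0,0,4.6,1, 453,-182,-15,0,0,4.6,1]'
```

```text
shift [ 458.4 -181.3  -14.9] turn [-0.08 -0.01  4.62]
time_s: 0.72
tool_pos: [0.4163, -0.2787, 0.2548]
tool_rot: [-3.111, -0.437, 0.0]
contact_force: [0.6, -0.6, -0.2]
opening: 0.0855
gripper_force: 0.0
```

```bash
python3 -c "
from h import *
delta([.55,-.16,.26],16)"
python3 -m jog '[161,-77,-5,0,0,0,1, 161,-77,-5,0,0,0,1, 161,-77,-5,0,0,0,1, 161,-77,-5,0,0,0,1,161,-77,-5,0,0,0,1]'
python3 -c "
from h import *
s=snap('wrist','w1');print(s['eye'],rot(s['orientation']).round(3))"
```

```text
shift [161.2 -77.3  -5.2] turn [-0.    0.01  0.  ]
time_s: 1.35
tool_pos: [0.5482, -0.1619, 0.2593]
tool_rot: [-3.111, -0.439, 0.002]
contact_force: [0.4, 0.1, 0.2]
opening: 0.0853
gripper_force: 0.0
[ 0.62287044 -0.14074879  0.38792369] [[ 0.276 -0.916 -0.291]
 [-0.961 -0.264 -0.083]
 [-0.001  0.303 -0.953]]
```

View pics/w1.png

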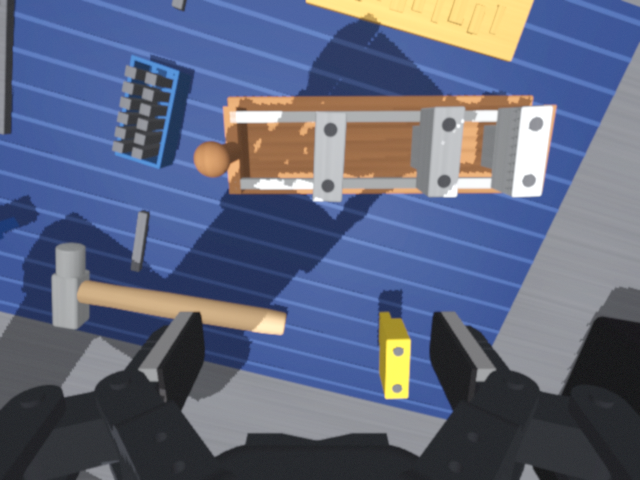

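The wrist view shows the target die's top at (329,157), with holes at (330,129) and (328,186), next to the post ball at (211,159).

Run:
```python
from h import *
im=cv2.imread('pics/w1.png'); C=np.load('pics/w1.npz')
P={}
for n,(u,v) in dict(t1=(330,129),t2=(328,186),m1=(449,125),m2=(444,181),f1=(536,124),f2=(529,181)).items():
    g=255-cv2.cvtColor(im[v-6:v+7,u-6:u+7],cv2.COLOR_BGR2GRAY).astype(float); w=np.clip(g-170,0,None)
    yy,xx=np.mgrid[v-6:v+7,u-6:u+7]; uv=((w*xx).sum()/w.sum(),(w*yy).sum()/w.sum()); P[n]=onz(C,uv,.1); print(n,np.round(uv,1),P[n].round(4))
for k in 'tmf':
    d=P[k+'1']-P[k+'2']; print(k,'c',((P[k+'1']+P[k+'2'])/2).round(4),'ang',np.degrees(np.arctan2(d[1],d[0])).round(2),'len',np.hypot(*d[:2]).round(4))
c=lambda k:(P[k+'1']+P[k+'2'])/2
d=c('t')-c('f'); print('rack y',np.degrees(np.arctan2(d[1],d[0]))-90, np.hypot(*d[:2]),np.hypot(*(c('t')-c('m'))[:2]))
# head top outline in wrist image
b=im[108:205,312:349].astype(int); m=((b.min(2)>120)&(b.max(2)-b.min(2)<25)).astype(np.uint8)
print(m[40:48].sum(1), [np.where(m[r])[0]+312 for r in (25,48,70)])
```

```text
t1 [nan nan] [nan nan nan]
t2 [nan nan] [nan nan nan]
m1 [nan nan] [nan nan nan]
m2 [nan nan] [nan nan nan]
f1 [nan nan] [nan nan nan]
f2 [nan nan] [nan nan nan]
t c [nan nan nan] ang nan len nan
m c [nan nan nan] ang nan len nan
f c [nan nan nan] ang nan len nan
rack y nan nan nan
[31 31 31 31 31 31 31 30] [array([315, 316, 317, 318, 319, 320, 321, 322, 323, 324, 325, 335, 336,
       337, 338, 339, 340, 341, 342, 343, 344, 345]), array([314, 315, 316, 317, 318, 319, 320, 321, 322, 323, 324, 325, 326,
       327, 328, 329, 330, 331, 332, 333, 334, 335, 336, 337, 338, 339,
       340, 341, 342, 343]), array([312, 313, 314, 315, 316, 317, 318, 319, 320, 321, 322, 323, 324,
       325, 326, 327, 328, 329, 330, 331, 332, 333, 334, 335, 336, 337,
       338, 339, 340, 341, 342, 343, 344, 345, 346, 347, 348])]<stdin>:6: RuntimeWarning: invalid value encountered in scalar divide
```

```bash
cat > holes.py <<'E'
from h import *
def holes(f,pts,z,r=7):
    im=cv2.imread(f'pics/{f}.png'); C=np.load(f'pics/{f}.npz'); out=[]
    for u,v in pts:
        g=cv2.cvtColor(im[v-r:v+r+1,u-r:u+r+1],cv2.COLOR_BGR2GRAY).astype(float); th=(g.min()+np.median(g))/2; w=np.clip(th-g,0,None)
        yy,xx=np.mgrid[v-r:v+r+1,u-r:u+r+1]; uv=((w*xx).sum()/w.sum(),(w*yy).sum()/w.sum()); out.append(onz(C,uv,z))
    return np.array(out)
def die(f,a,b,z):
    p=holes(f,[a,b],z); d=p[0]-p[1]; c=p.mean(0); print('c',c.round(4),'ang',np.degrees(np.arctan2(d[1],d[0])).round(2),'len',np.hypot(*d[:2]).round(4)); return c
E
python3 - <<'E'
from holes import *
t=die('w1',(330,129),(328,186),.1);m=die('w1',(449,125),(444,181),.1);f=die('w1',(536,124),(529,181),.1)
d=t-f; print('rack y',np.degrees(np.arctan2(d[1],d[0]))-90,np.hypot(*d[:2]),np.hypot(*(t-m)[:2]))
st=env.get_state(); print(st['tool_pos'],st['tool_rot'])
delta([t[0],t[1],.2],np.degrees(np.arctan2(d[1],d[0]))-90)
E
```

```text
c [ 0.5984 -0.1566  0.1   ] ang 13.9 len 0.0401
c [ 0.6251 -0.2371  0.1   ] ang 17.14 len 0.0401
c [ 0.6426 -0.2965  0.1   ] ang 18.8 len 0.0399
rack y 17.54817562969116 0.14670497550721262 0.0848070846279981
[ 0.54795437 -0.16244229  0.25954127] [-3.11095722e+00 -4.36707489e-01  1.71806125e-03]
shift [50.1  8.3 59.5] turn [-0.02  0.06 -1.57]
```

```bash
python3 -m jog '[50,8.3,59,0,0,2.1,1, 50,8.3,59,0,0,2.1,1, 50,8.3,59,0,0,2.1,1, 50,8.3,59,0,0,2.1,1]'
python3 - <<'E'
from h import *
s=snap('wrist','w2'); delta([.5984,-.1566,.08],13.9)
C=np.load('pics/w2.npz'); 
a=np.radians(13.9)
for k in (20,-20): print(proj(C,[.5984+k*1e-3*np.cos(a),-.1566+k*1e-3*np.sin(a),.1]).round(1))
E
```

```text
time_s: 1.9
tool_pos: [0.5987, -0.157, 0.2025]
tool_rot: [3.117, 0.379, 0.002]
contact_force: [-0.6, 0.6, 0.2]
opening: 0.0855
gripper_force: 0.0
shift [ -0.5  -0.5 122.8] turn [ 0.1  -0.11 -0.02]
[315.4 217.3]
[315.5 277.9]
```

View pics/w2.png

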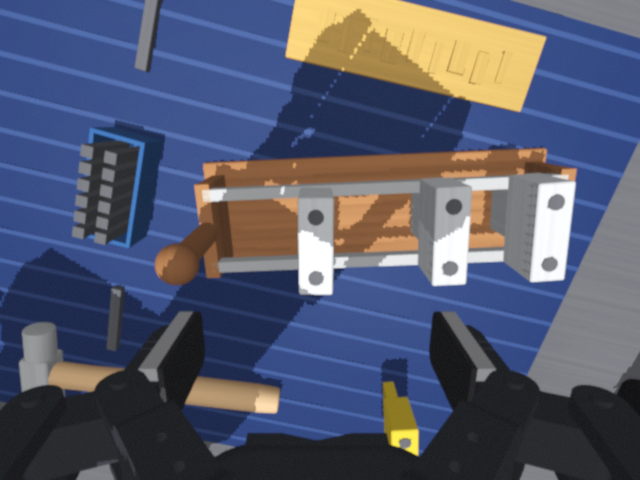

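The die holes are at (316,217) and (316,278), matching the prediction and centred between the fingers. I descend with the jaws partly closed to give clearance.

```bash
python3 -m jog '[-0.5,-0.5,60,0,0,0,0.2, -0.5,-0.5,100,0,0,0,0.2, -0.5,-0.5,122,0,0,0,0.2, -0.5,-0.5,122,0,0,0,0.2]' 
python3 -m jog '[0,0,0,0,0,0,-1,0,0,0,0,0,0,-1,0,0,0,0,0,0,-1,0,0,0,0,0,0,-1]' 60
```

```text
time_s: 2.45
tool_pos: [0.5975, -0.1558, 0.0786]
tool_rot: [-3.118, -0.38, 0.003]
contact_force: [0.3, -1.2, 0.6]
opening: 0.0511
gripper_force: 0.0
time_s: 2.95
tool_pos: [0.5994, -0.1562, 0.0811]
tool_rot: [3.116, 0.38, 0.005]
contact_force: [-0.9, 1.1, 6.5]
opening: 0.0216
gripper_force: 59.4
```

```bash
python3 -m jog '[0,0,-40,0,0,0,-1,0,0,-100,0,0,0,-1,0,0,-150,0,0,0,-1,0,0,-150,0,0,0,-1,0,0,-150,0,0,0,-1]'
python3 - <<'E'
from h import *
snap('wrist','w3');snap('scene','s3'); delta([.52,.23,.23],0)
w=cv2.imread('pics/w3.png');s=cv2.imread('pics/s3.png')
cv2.imwrite('pics/c3.png',np.hstack([cv2.resize(w,(400,300)),cv2.resize(s[150:375,200:500],(400,300))]))
E
```

```text
time_s: 3.58
tool_pos: [0.5978, -0.1555, 0.2283]
tool_rot: [-3.118, -0.381, 0.002]
contact_force: [-0.6, 0.7, -2.8]
opening: 0.0211
gripper_force: 59.1
shift [  17.4 -392.8   -2.2] turn [-0.09  0.18 13.91]
```

View pics/c3.png

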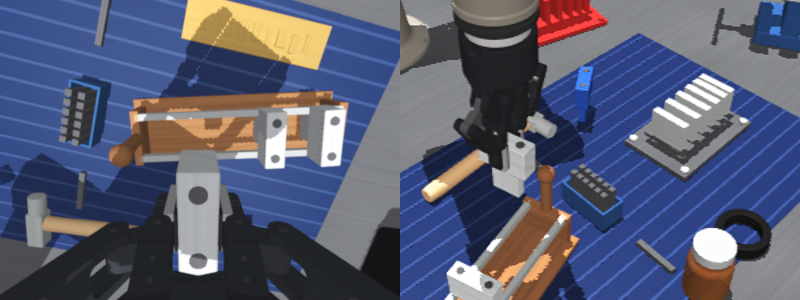

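The die is held square, with the two holes in the wrist crop at (197,195) and (197,260), and the others undisturbed. I carry it to just short of the ladder so the wrist camera can see the comb.

```bash
python3 -m jog '[17,-393,0,0,0,13.9,-1,17,-393,0,0,0,13.9,-1,17,-393,0,0,0,13.9,-1,17,-393,0,0,0,13.9,-1,17,-393,0,0,0,13.9,-1]'
python3 -c "
from h import *
delta([.52,.23,.23],0)"
```

```text
time_s: 4.3
tool_pos: [0.5353, 0.1518, 0.2273]
tool_rot: [3.141, -0.0, -0.004]
contact_force: [1.6, 0.3, -1.0]
opening: 0.0212
gripper_force: 59.3
shift [-15.3 -78.2  -2.7] turn [ 0.02  0.16 -0.  ]
```

```bash
python3 -m jog '[-15,-78,0,0,0,0,-1,-15,-78,0,0,0,0,-1,-15,-78,0,0,0,0,-1,-15,-78,0,0,0,0,-1]'
python3 -c "
from h import *
snap('wrist','w4');s=env.get_state();print(s['tool_pos'],s['tool_rot'],np.load('pics/w4.npz')['e'])"
```

```text
time_s: 4.8
tool_pos: [0.5218, 0.2266, 0.2282]
tool_rot: [3.141, -0.002, -0.002]
contact_force: [0.6, -0.0, -1.2]
opening: 0.0211
gripper_force: 59.4
[0.52192974 0.22640693 0.22844349] [ 3.14083653e+00 -2.82198728e-03 -1.10888905e-03] [0.59937109 0.22658307 0.35689102]
```

View pics/w4.png

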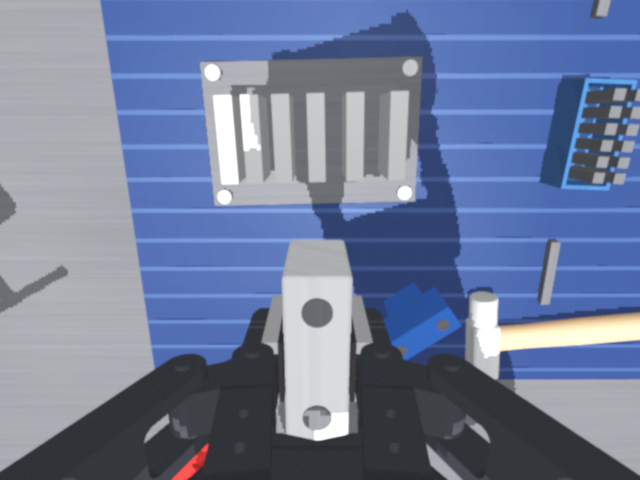

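The wrist view shows the six fins of the ladder between columns 215 and 408, rows 92 to 185, with the narrow gap on the left. The held die's holes are at (317,312) and (317,418). Next I extract the fin edges.

Run:
```python
from h import *
im=cv2.imread('pics/w4.png'); g=cv2.cvtColor(im,cv2.COLOR_BGR2GRAY).astype(float)
for r in (110,165):
    p=g[r-4:r+5].mean(0); print(r,[(i,int(p[i])) for i in range(208,416,1)])
```

```text
110 [(208, 178), (209, 178), (210, 178), (211, 178), (212, 179), (213, 195), (214, 238), (215, 255), (216, 255), (217, 255), (218, 255), (219, 255), (220, 255), (221, 255), (222, 255), (223, 255), (224, 255), (225, 255), (226, 255), (227, 255), (228, 255), (229, 255), (230, 255), (231, 255), (232, 229), (233, 166), (234, 134), (235, 130), (236, 130), (237, 130), (238, 130), (239, 142), (240, 205), (241, 254), (242, 255), (243, 255), (244, 255), (245, 255), (246, 255), (247, 255), (248, 255), (249, 255), (250, 236), (251, 206), (252, 200), (253, 200), (254, 200), (255, 200), (256, 200), (257, 196), (258, 176), (259, 147), (260, 132), (261, 129), (262, 129), (263, 129), (264, 130), (265, 129), (266, 126), (267, 117), (268, 110), (269, 109), (270, 117), (271, 151), (272, 188), (273, 199), (274, 201), (275, 200), (276, 201), (277, 201), (278, 201), (279, 201), (280, 201), (281, 201), (282, 201), (283, 201), (284, 201), (285, 201), (286, 201), (287, 201), (288, 194), (289, 169), (290, 142), (291, 131), (292, 127), (293, 119), (294, 112), (295, 110), (296, 109), (297, 110), (298, 109), (29
[... 3201 characters left out ...]
95), (358, 196), (359, 195), (360, 196), (361, 195), (362, 188), (363, 157), (364, 124), (365, 112), (366, 111), (367, 110), (368, 111), (369, 110), (370, 111), (371, 111), (372, 111), (373, 111), (374, 111), (375, 111), (376, 111), (377, 115), (378, 123), (379, 126), (380, 127), (381, 128), (382, 128), (383, 128), (384, 128), (385, 129), (386, 129), (387, 137), (388, 163), (389, 186), (390, 194), (391, 195), (392, 195), (393, 195), (394, 195), (395, 195), (396, 195), (397, 195), (398, 195), (399, 195), (400, 195), (401, 195), (402, 195), (403, 194), (404, 193), (405, 187), (406, 181), (407, 179), (408, 179), (409, 179), (410, 179), (411, 179), (412, 179), (413, 179), (414, 179), (415, 176)]
```

```bash
cat > lad.py <<'E'
from holes import *
from scipy.optimize import least_squares
FY=np.array([66,54,48,36,27,15,3,-9,-24,-36,-54,-66])/1000
def fit(f,rows,z=.076):
    C=np.load(f'pics/{f}.npz'); Y=[];P=[]
    for r,us in rows.items():
        for u,y in zip(us,FY):
            if u: P.append(onz(C,(u-0.0,r),z)); Y.append(y)
    P=np.array(P);Y=np.array(Y)
    # Y = -sin a*(x)+cos a*(y) + c ; scale s free
    A=np.c_[P[:,0],P[:,1],np.ones(len(P))]; k,res,_,_=np.linalg.lstsq(A,Y,rcond=None)
    s=np.hypot(k[0],k[1]); a=np.arctan2(-k[0],k[1]); print('scale',s.round(4),'yaw',np.degrees(a).round(2),'rms mm',(1e3*np.std(A@k-Y)).round(2)); return k,a
E
python3 - <<'E'
from lad import *
k,a=fit('w4',{110:[213.5,233.1,239.5,258.6,271.2,289.3,306.3,324.2,345.6,363.8,389.5,407.6],165:[218.8,237.4,244.7,262,274.4,291.5,308,325,345.7,362.9,387.9,0]})
C=np.load('pics/w4.npz'); g=cv2.cvtColor(cv2.imread('pics/w4.png'),cv2.COLOR_BGR2GRAY)
print([(r,int(g[r,312:321].mean())) for r in list(range(88,98))+list(range(176,190))])
for r in (92.5,182): print(onz(C,(316,r),.076).round(4))
tz=env.get_state()['tool_pos'];print(tz)
c=die('w4',(317,312),(317,418),tz[2]+.019)
for i,y in enumerate([.051,.0315,.009,-.0165,-.045]): print(i+1,'y at x=.588:',((y-k[2]-k[0]*.588)/k[1]).round(4))
E
```

```text
scale 1.0001 yaw 1.27 rms mm 0.36
[(88, 113), (89, 113), (90, 113), (91, 119), (92, 146), (93, 180), (94, 198), (95, 202), (96, 203), (97, 203), (176, 195), (177, 195), (178, 194), (179, 195), (180, 192), (181, 179), (182, 147), (183, 118), (184, 110), (185, 110), (186, 112), (187, 111), (188, 111), (189, 111)]
[0.6156 0.2266 0.076 ]
[0.5552 0.2267 0.076 ]
[0.52192974 0.22640693 0.22844349]
c [0.5222 0.2263 0.2474] ang 5.21 len 0.0382
1 y at x=.588: 0.2808
2 y at x=.588: 0.2613
3 y at x=.588: 0.2388
4 y at x=.588: 0.2133
5 y at x=.588: 0.1848
```

Run:
```python
from lad import *
g=cv2.cvtColor(cv2.imread('pics/w4.png'),cv2.COLOR_BGR2GRAY); C=np.load('pics/w4.npz')
def ce(u,v,r=24):
    w=(g[v-r:v+r+1,u-r:u+r+1]<100).astype(np.uint8); n,l,s,c=cv2.connectedComponentsWithStats(w); i=l[r,r]; print(s[i]); return c[i]+[u-r,v-r]
A=ce(317,312); print(A)
p=onz(C,A,.2474);print(p)
for r in (290,330,350,390): 
    q=g[r-3:r+4].mean(0); e=[i for i in range(270,365) if abs(q[i+1]-q[i-1])>30]; print(r,e)
for r in (265,275):
    print(r,[int(x) for x in g[r,280:300]],[int(x) for x in g[r,338:358]])
```

```text
[   0    0   49   49 2401]
[317. 312.]
[0.54142741 0.22640393 0.2474    ]
290 [281, 282, 351, 352, 353, 354]
330 [278, 279, 280, 282, 283, 284, 349, 350, 351, 352, 353, 354, 355]
350 [271, 272, 273, 274, 276, 277, 278, 279, 283, 284, 285, 348, 349, 350, 351, 354, 355, 356, 357, 360, 361, 362]
390 [284, 285, 286, 347, 348, 349, 350]
265 [123, 121, 122, 125, 140, 162, 170, 172, 173, 174, 175, 175, 174, 175, 175, 175, 174, 176, 175, 175] [174, 174, 173, 174, 174, 173, 175, 174, 173, 171, 163, 130, 87, 71, 68, 69, 67, 69, 68, 68]
275 [122, 126, 145, 163, 173, 179, 181, 182, 182, 182, 182, 183, 183, 183, 184, 184, 184, 184, 184, 183] [185, 184, 184, 185, 183, 183, 183, 182, 183, 182, 179, 175, 167, 143, 100, 71, 65, 64, 64, 62]
```

Ladder fit: scale 1.000, yaw 1.27°, fin centre x 0.5854 with fin length 60 mm as specified. The die is centred on the TCP. I move in low, just in front of the comb and in line with slot 1, and measure again from near.

```bash
python3 -m jog '[-25,-54,30,0,0,-1.3,-1,-25,-54,78,0,0,-1.3,-1,-25,-54,78,0,0,-1.3,-1,-25,-54,78,0,0,-1.3,-1]'
python3 - <<'E'
from lad import *
snap('wrist','w5'); st=env.get_state(); print(st['tool_pos'],st['tool_rot'])
g=cv2.cvtColor(cv2.imread('pics/w5.png'),cv2.COLOR_BGR2GRAY).astype(float); C=np.load('pics/w5.npz')
for x in (.565,.6):
    r=int(proj(C,[x,.281,.076])[1]); p=g[r-2:r+3].mean(0); ex=[proj(C,[x,.2808-.051+f+.0222*(x-.588),.076])[0] for f in FY]
    print(r,np.round(ex,1)); d=np.gradient(p); print([(i,int(p[i-3]),int(p[i+3]),int(d[i])) for i in range(200,600) if abs(d[i])>9 and abs(d[i])>=abs(d[i-1]) and abs(d[i])>=abs(d[i+1])])
E
```

```text
time_s: 5.35
tool_pos: [0.498, 0.2811, 0.1524]
tool_rot: [-3.141, -0.033, -0.003]
contact_force: [0.1, -0.6, -1.3]
opening: 0.0217
gripper_force: 59.5
[0.49834412 0.2813806  0.15303165] [-3.14036908 -0.03312622 -0.00543052]
140 [291.6 315.1 326.8 350.3 367.9 391.3 414.8 438.2 467.4 490.8 525.8 549.1]
[(259, 117, 107, -16), (261, 110, 109, 15), (291, 110, 196, 32), (315, 197, 109, -33), (326, 109, 196, 29), (350, 196, 108, -31), (367, 127, 196, 25), (392, 196, 110, -29), (415, 129, 195, 23), (438, 195, 128, -23), (468, 129, 194, 23), (491, 193, 135, -19), (526, 139, 255, 51), (551, 255, 110, -55)]
65 [290.1 314.9 327.3 352.1 370.7 395.4 420.1 444.8 475.7 500.3 537.3 561.9]
[(258, 116, 177, 23), (267, 177, 135, -14), (272, 136, 178, 15), (282, 179, 142, -14), (289, 142, 238, 39), (295, 238, 203, -15), (315, 203, 113, -34), (327, 114, 203, 27), (352, 203, 111, -35), (370, 129, 202, 28), (396, 201, 111, -32), (420, 130, 200, 25), (445, 198, 130, -26), (476, 131, 196, 24), (501, 205, 135, -23), (538, 131, 255, 46), (564, 255, 108, -55)]
```

View pics/w5.png

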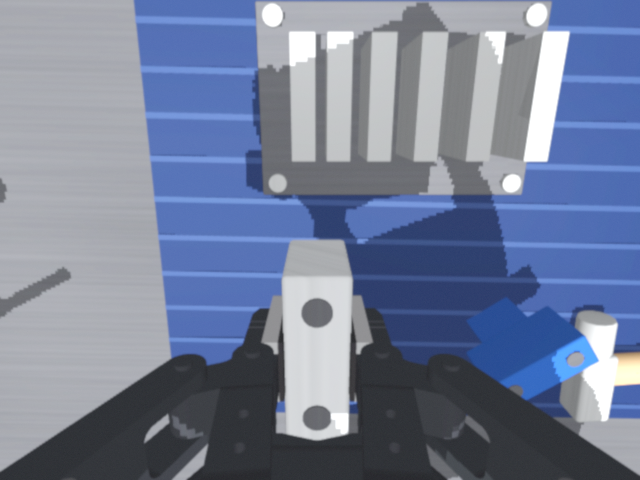

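The w5 fin edges (first fin columns 291–315, slot 1 at 315–326) match the prediction to about 0.5 px, so the calibration holds. Moving over slot 1.

```bash
python3 -c "
from h import *
delta([.5855,.2808,.1420],1.27)"
python3 -m jog '[87,1,0,0,0,0,-1,87,1,0,0,0,0,-1,87,1,9,0,0,0,-1,87,1,9,0,0,0,-1,87,1,9,0,0,0,-1]'
python3 -c "
from h import *
delta([.5855,.2808,.1400],1.27);f=[]
for i in range(4): env.snapshot('top');f.append(env.get_state()['contact_force'])
print(np.round(f,2))"
```

```text
shift [87.1  2.4 11.3] turn [-0.06 -0.2  -0.06]
time_s: 6.02
tool_pos: [0.5828, 0.2831, 0.1425]
tool_rot: [-3.141, -0.037, -0.0]
contact_force: [0.0, -0.5, -1.7]
opening: 0.0213
gripper_force: 59.6
shift [2.6 2.4 2.5] turn [-0.   -0.    0.06]
[[ 0.2   0.28 -1.49]
 [ 0.36 -0.05 -0.62]
 [ 0.08  0.44 -1.92]
 [ 0.39 -0.06 -0.56]]
```

```bash
cat > q.py <<'E'
from h import *
import sys
# usage: q.py x y z ang : averaged state and shift to go
P=[];F=[];Q=[]
for i in range(5):
    env.snapshot('top'); s=env.get_state(); P.append(s['tool_pos']);F.append(s['contact_force']);Q.append(s['tool_rot'])
P=np.array(P);F=np.array(F);m=P.mean(0)
M=R.from_rotvec(Q).mean(); x=M.apply([1,0,0]); z=M.apply([0,0,1])
print('t',s['time_s'],'pos',m.round(5),'sd mm',(P.std(0)*1e3).round(2),'F',F.mean(0).round(2),'sd',F.std(0).round(2),'yaw',np.degrees(np.arctan2(x[1],x[0])).round(2),'tilt',np.degrees(z[:2]).round(2))
if len(sys.argv)>3: print('go',(M.inv().apply(np.array(sys.argv[1:4],float)-m)*1e3).round(2))
E
python3 q.py .5855 .2808 .14
```

```text
t 6.475 pos [0.58338 0.28318 0.1421 ] sd mm [0.07 0.05 0.12] F [-0.13 -0.08 -1.96] sd [0.49 0.64 0.68] yaw 1.33 tilt [ 0.02 -0.  ]
go [2.06 2.42 2.1 ]
```

```bash
python3 -m jog '[2,2.4,2,0,0,0,-1,2,2.4,2,0,0,0,-1,2,2.4,2,0,0,0,-1]'; python3 q.py .5855 .2808 .137
python3 -m jog '[0,0,1,0,0,0,-1,0,0,2,0,0,0,-1,0,0,2,0,0,0,-1]'; python3 q.py .5855 .2808 .137
```

```text
time_s: 6.85
tool_pos: [0.5856, 0.2806, 0.1397]
tool_rot: [3.141, 0.036, -0.0]
contact_force: [0.5, -0.8, -2.4]
opening: 0.0214
gripper_force: 59.6
t 7.1 pos [0.58556 0.28072 0.13987] sd mm [0.01 0.03 0.04] F [-0.28  0.3  -1.51] sd [0.3  0.5  0.72] yaw 1.31 tilt [ 0. -0.]
go [-0.06 -0.08  2.87]
time_s: 7.48
tool_pos: [0.5855, 0.2807, 0.1377]
tool_rot: [3.141, 0.036, -0.0]
contact_force: [0.6, 0.2, -1.7]
opening: 0.0213
gripper_force: 59.6
t 7.725 pos [0.58556 0.2807  0.13786] sd mm [0.02 0.01 0.05] F [-0.12 -0.07 -1.63] sd [0.14 0.67 0.82] yaw 1.32 tilt [ 0.   -0.01]
go [-0.06 -0.1   0.86]
```

```bash
python3 -m jog '[0,0,1,0,0,0,-1,0,0,1,0,0,0,-1]'; python3 q.py
python3 -m jog '[0,0,1,0,0,0,-1,0,0,1,0,0,0,-1]'; python3 q.py
```

```text
time_s: 7.98
tool_pos: [0.5857, 0.2807, 0.1371]
tool_rot: [-3.141, -0.036, -0.001]
contact_force: [0.2, -0.7, 0.1]
opening: 0.0213
gripper_force: 59.8
t 8.225 pos [0.58565 0.28073 0.13713] sd mm [0.01 0.01 0.05] F [-0.06 -0.29  0.23] sd [0.43 0.32 0.53] yaw 1.32 tilt [0.02 0.  ]
time_s: 8.48
tool_pos: [0.5857, 0.2808, 0.1361]
tool_rot: [-3.141, -0.036, -0.001]
contact_force: [-0.8, 0.4, 2.6]
opening: 0.021
gripper_force: 60.1
t 8.725 pos [0.58563 0.28074 0.13607] sd mm [0.01 0.01 0.01] F [-0.25 -0.23  2.22] sd [0.42 0.22 0.54] yaw 1.32 tilt [0.02 0.  ]
```

Slot 1 refuses the tongue: a net force of about 3.8 N with the comb yielding 1–2 mm. On to slot 2.

```bash
python3 -m jog '[0,0,-6,0,0,0,-1,0,19.5,-6,0,0,0,-1,0,19.5,-6,0,0,0,-1,0,19.5,-3,0,0,0,-1,0,19.5,-3,0,0,0,-1]'; python3 q.py .5855 .2613 .1380
```

```text
time_s: 9.35
tool_pos: [0.5857, 0.2613, 0.1383]
tool_rot: [3.141, 0.036, -0.001]
contact_force: [0.5, 0.6, -2.2]
opening: 0.0211
gripper_force: 59.8
t 9.6 pos [0.5859  0.26142 0.13871] sd mm [0.06 0.04 0.14] F [ 0.35  0.16 -1.58] sd [0.4  0.18 0.26] yaw 1.33 tilt [-0.01 -0.01]
go [-0.4   0.11  0.71]
```

```bash
python3 -m jog '[-0.3,0.1,1,0,0,0,-1,-0.3,0.1,1.7,0,0,0,-1,-0.3,0.1,1.7,0,0,0,-1]'; python3 q.py .5855 .2613 .136
python3 -m jog '[0,0,1,0,0,0,-1,0,0,1,0,0,0,-1]'; python3 q.py
```

```text
time_s: 9.98
tool_pos: [0.5857, 0.2611, 0.1372]
tool_rot: [3.141, 0.036, 0.0]
contact_force: [0.0, -0.5, -0.1]
opening: 0.0214
gripper_force: 59.8
t 10.225 pos [0.58571 0.26112 0.13721] sd mm [0.   0.01 0.  ] F [-0.2   0.01 -1.1 ] sd [0.46 0.64 0.55] yaw 1.31 tilt [ 0. -0.]
go [-0.2  -0.19  1.21]
time_s: 10.48
tool_pos: [0.5857, 0.2612, 0.1365]
tool_rot: [-3.141, -0.036, -0.001]
contact_force: [-1.2, 0.4, 2.0]
opening: 0.0218
gripper_force: 60.0
t 10.725 pos [0.58574 0.26113 0.13639] sd mm [0.02 0.01 0.04] F [-1.33  0.16  1.96] sd [0.47 0.24 0.5 ] yaw 1.31 tilt [0.01 0.  ]
```

Slot 2 also refuses. I check that this isn't misalignment: look at the tongue's thickness in the earlier lifted view, and slide ±0.6 mm under the light press.

```bash
python3 -m jog '[0,-0.7,0,0,0,0,-1,0,-0.7,0,0,0,0,-1]'; python3 q.py
python3 -m jog '[0,1.2,0,0,0,0,-1,0,1.2,0,0,0,0,-1]'; python3 q.py
python3 - <<'E'
from h import *
a=cv2.imread('pics/s3.png')[230:310,290:370]; s=snap('scene','s6'); C=np.load('pics/s6.npz'); u,v=proj(C,[.5855,.2613,.09]).astype(int); b=s['img'][:,:,::-1][v-40:v+40,u-40:u+40]
cv2.imwrite('pics/c6.png',np.hstack([cv2.resize(x,(400,400),interpolation=cv2.INTER_CUBIC) for x in (a,b)]))
E
```

```text
time_s: 10.98
tool_pos: [0.5858, 0.2616, 0.1362]
tool_rot: [3.141, 0.036, 0.0]
contact_force: [-1.2, -2.2, 2.1]
opening: 0.0211
gripper_force: 60.2
t 11.225 pos [0.58582 0.2616  0.13621] sd mm [0.02 0.05 0.02] F [-0.31 -1.98  2.23] sd [0.53 0.57 0.22] yaw 1.31 tilt [ 0.02 -0.02]
time_s: 11.48
tool_pos: [0.5858, 0.2612, 0.1363]
tool_rot: [-3.14, -0.036, -0.001]
contact_force: [-0.0, 2.1, 1.9]
opening: 0.021
gripper_force: 60.1
t 11.725 pos [0.5858  0.261   0.13627] sd mm [0.01 0.09 0.02] F [0.36 2.17 2.09] sd [0.31 0.59 0.24] yaw 1.32 tilt [0.03 0.03]
```

View pics/c6.png

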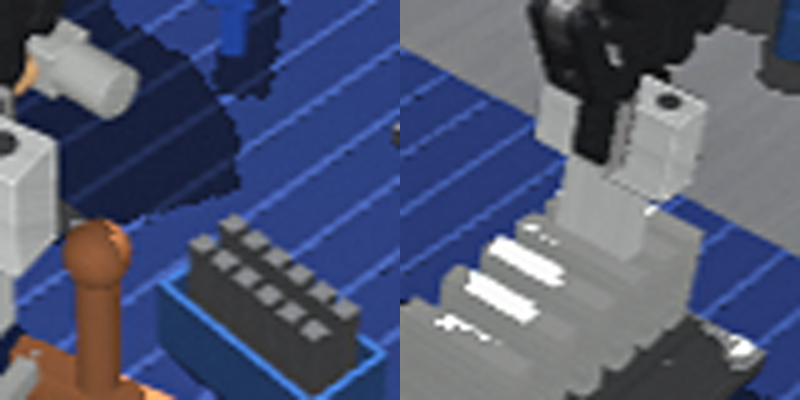

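The right crop shows the tongue standing on the fin tops around slot 2. Sliding was mostly friction, so I re-press at offsets of about ±0.6 mm from above.

```bash
python3 -m jog '[0,0,-2.5,0,0,0,-1,0,-1,-2.5,0,0,0,-1,0,-1,-2.5,0,0,0,-1,0,-1,0,0,0,0,-1,0,-1,0,0,0,0,-1]'; python3 q.py .5855 .2619 .1363
python3 -m jog '[0,0,-2.5,0,0,0,-1,0,1.2,-2.5,0,0,0,-1,0,1.2,-2.5,0,0,0,-1,0,1.2,0,0,0,0,-1,0,1.2,0,0,0,0,-1]'; python3 q.py .5855 .2607 .1363
```

```text
time_s: 12.4
tool_pos: [0.5857, 0.2615, 0.1363]
tool_rot: [3.141, 0.036, 0.0]
contact_force: [-1.4, -0.6, 2.0]
opening: 0.0212
gripper_force: 60.2
t 12.65 pos [0.58569 0.2615  0.1364 ] sd mm [0.01 0.02 0.03] F [-1.   -0.7   1.87] sd [0.48 0.27 0.42] yaw 1.32 tilt [ 0.01 -0.01]
go [-0.18 -0.4   0.1 ]
time_s: 13.28
tool_pos: [0.5859, 0.2604, 0.1364]
tool_rot: [-3.141, -0.036, -0.001]
contact_force: [-0.9, -0.7, 1.9]
opening: 0.0209
gripper_force: 60.1
t 13.525 pos [0.58582 0.26043 0.13644] sd mm [0.02 0.   0.04] F [-0.4  -0.15  1.3 ] sd [0.43 0.56 0.37] yaw 1.32 tilt [0.03 0.  ]
go [-0.32 -0.27  0.14]
```

```bash
python3 -m jog '[0,0,-2.5,0,0,0,-1,0,-1.8,-2.5,0,0,0,-1,0,-1.8,-2.5,0,0,0,-1,0,-1.8,0,0,0,0,-1,0,-1.8,0,0,0,0,-1]'; python3 q.py
python3 - <<'E'
from h import *
a=cv2.imread('pics/s3.png')[225:315,246:326]
cv2.imwrite('pics/c7.png',cv2.resize(a,(640,720)[:2] if 0 else (533,600),interpolation=cv2.INTER_CUBIC))
E
```

```text
time_s: 14.15
tool_pos: [0.5857, 0.2623, 0.1363]
tool_rot: [-3.141, -0.036, -0.0]
contact_force: [-0.5, -0.4, 2.2]
opening: 0.021
gripper_force: 60.2
t 14.4 pos [0.58572 0.26227 0.13642] sd mm [0.01 0.02 0.03] F [-0.62  0.41  1.83] sd [0.74 0.18 0.47] yaw 1.31 tilt [0.02 0.01]
```

View pics/c7.png

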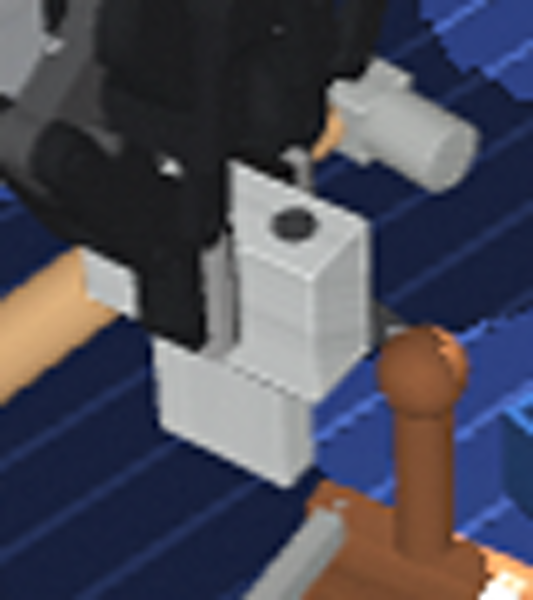

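The crop shows the tongue's end face roughly at columns 292–313, against a head face at 315–370. That is too coarse to settle alone, so I check the raw pixels.

Run:
```python
from h import *
g=cv2.cvtColor(cv2.imread('pics/s3.png'),cv2.COLOR_BGR2GRAY); C=np.load('pics/s3.npz')
for r in range(284,300): print(r,g[r,264:300])
a=np.radians(13.9); c=np.array([.5978,-.1555]); X=np.array([np.cos(a),np.sin(a)]);Y=np.array([-X[1],X[0]]);z=.2283-.0613
for t in (7.5,10.5,13.5): print(t,[proj(C,[*(c+X*x*.018+Y*y*t/2e3),z]).round(1).tolist() for x,y in((-1,-1),(1,-1),(1,1))])
print('head',[proj(C,[*(c+X*x*.032+Y*y*.011),z+.04]).round(1).tolist() for x,y in((1,-1),(1,1))])
```

```text
284 [ 33  34  30  31  26  88 172 187 184 187 184 182 182 181 182 183 182 183
 184 183 182 181 182 187 168 153 152 187 194 198 148  79  63  67  68  67]
285 [ 31  32  33  32  27  89 173 186 184 188 186 183 182 181 181 185 184 182
 184 182 183 181 182 186 172 163 161 162 152 131  84  64  66  68  66  81]
286 [ 34  33  32  33  28  50 166 187 184 187 185 183 182 181 182 182 183 184
 183 182 183 181 181 183 173 163 161 165 129  78  63  64  67  67  80 102]
287 [ 31  33  32  33  29  53 170 189 184 188 186 183 182 183 183 183 183 183
 184 183 182 181 182 185 173 163 161 165 130  80  65  66  82 102 107  80]
288 [ 33  33  32  33  30  22 168 193 187 189 188 184 182 182 183 184 183 183
 184 184 182 180 182 184 173 162 162 164 131  80  63  81 101 108  94  73]
289 [ 32  33  33  33  33  27  72 154 188 193 189 185 183 182 183 183 185 183
 183 183 182 181 183 185 177 164 161 165 130  86  89 104  82  56  61  66]
290 [ 33  33  31  32  32  30  26  26  79 151 189 190 187 185 183 184 183 183
 184 183 182 181 181 185 177 165 162 164 138 110 106  93  73  68  69  67]
291 [ 34  33  33  32  33  31  36  43  44  3
[... 778 characters left out ...]
32  32  29
  26  27  62 133 182 191 188 173 119  51  26  28  28  57  69  68  68  68]
297 [ 44  33  32  33  33  32  32  33  35  32  33  33  34  32  32  32  33  32
  38  44  46  33  49 128 186 156  70  26  28  41  92  97  80  70  68  67]
298 [ 32  32  32  33  32  33  33  33  33  30  34  33  33  32  33  32  37  46
  48  44  34  29  26  22  54  40  26  29  28  71  99 100 100 100  94  80]
299 [32 33 33 33 33 31 32 32 33 33 32 32 32 33 32 38 46 50 43 33 32 32 31 31
 29 31 30 27 55 93 99 98 98 98 98 99]
7.5 [[271.1, 287.9], [290.1, 297.0], [292.8, 293.9]]
10.5 [[270.5, 288.5], [289.5, 297.6], [293.4, 293.3]]
13.5 [[269.9, 289.1], [288.9, 298.2], [293.9, 292.7]]
head [[294.0, 285.3], [302.4, 276.2]]
```

The side face measures 4.2 px wide and the whole tongue 22.8 px. A 10.5 mm tongue predicts 3.9 and 22.9, while 7.5 mm predicts 2.7 and 21.7. So slot 2's refusal is genuine and slot 3 is next.

```bash
python3 -m jog '[0,0,-6,0,0,0,-1,0,23.5,-6,0,0,0,-1,0,23.5,-6,0,0,0,-1,0,23.5,-3,0,0,0,-1,0,23.5,-3,0,0,0,-1]'; python3 q.py .5855 .2388 .1365
```

```text
time_s: 15.02
tool_pos: [0.586, 0.2387, 0.1387]
tool_rot: [3.141, 0.036, -0.001]
contact_force: [0.1, 0.0, -1.1]
opening: 0.0209
gripper_force: 59.8
t 15.275 pos [0.58612 0.23893 0.13901] sd mm [0.06 0.04 0.12] F [-0.13  0.25 -1.46] sd [0.46 0.41 0.23] yaw 1.33 tilt [-0.01 -0.01]
go [-0.62  0.11  2.51]
```

```bash
python3 -m jog '[-0.5,0,1.5,0,0,0,-1,-0.5,0,2.5,0,0,0,-1,-0.5,0,2.5,0,0,0,-1]'; python3 q.py .5855 .2388 .1355
```

```text
time_s: 15.65
tool_pos: [0.5856, 0.2387, 0.1365]
tool_rot: [3.141, 0.036, -0.0]
contact_force: [-0.5, -0.3, -1.4]
opening: 0.0215
gripper_force: 59.8
t 15.9 pos [0.58573 0.23869 0.13667] sd mm [0.02 0.02 0.04] F [-0.23  0.13 -1.85] sd [0.38 0.52 0.37] yaw 1.32 tilt [ 0.   -0.01]
go [-0.23 -0.12  1.17]
```

```bash
python3 -m jog '[0,0,1,0,0,0,-1,0,0,1,0,0,0,-1]'; python3 q.py .5855 .2388 .0970
```

```text
time_s: 16.15
tool_pos: [0.5857, 0.2387, 0.1355]
tool_rot: [3.141, 0.036, -0.0]
contact_force: [-0.7, -0.0, -1.7]
opening: 0.021
gripper_force: 59.8
t 16.4 pos [0.58571 0.23869 0.13564] sd mm [0.02 0.01 0.04] F [-0.03 -0.12 -1.84] sd [0.26 0.34 0.43] yaw 1.32 tilt [-0.   -0.01]
go [-0.2  -0.12 38.64]
```

Slot 3 lets it in, with no load at depths past the earlier contact. Lowering gently.

```bash
python3 -m jog '[0,0,4,0,0,0,-1,0,0,8,0,0,0,-1,0,0,12,0,0,0,-1,0,0,12,0,0,0,-1]'; python3 q.py
python3 -m jog '[0,0,6,0,0,0,-1,0,0,12,0,0,0,-1,0,0,18,0,0,0,-1,0,0,22,0,0,0,-1,0,0,22,0,0,0,-1]'; python3 q.py .5855 .2388 .0970
```

```text
time_s: 16.9
tool_pos: [0.5854, 0.2386, 0.1231]
tool_rot: [3.141, 0.036, -0.002]
contact_force: [0.2, -0.7, -1.5]
opening: 0.0211
gripper_force: 59.8
t 17.15 pos [0.58576 0.2387  0.12369] sd mm [0.08 0.02 0.18] F [-0.09 -0.03 -1.93] sd [0.56 0.41 0.44] yaw 1.31 tilt [ 0.01 -0.  ]
time_s: 17.77
tool_pos: [0.5855, 0.2386, 0.1012]
tool_rot: [3.141, 0.036, -0.001]
contact_force: [-0.1, -0.7, -1.6]
opening: 0.0211
gripper_force: 59.8
t 18.025 pos [0.58583 0.23872 0.10181] sd mm [0.08 0.01 0.16] F [ 0.18  0.19 -1.58] sd [0.49 0.32 0.26] yaw 1.31 tilt [ 0.02 -0.  ]
go [-0.33 -0.09  4.81]
```

```bash
python3 -m jog '[0,0,2,0,0,0,-1,0,0,4,0,0,0,-1,0,0,4,0,0,0,-1]'; python3 q.py
python3 -m jog '[0,0,1,0,0,0,-1,0,0,1,0,0,0,-1]'; python3 q.py
```

```text
time_s: 18.4
tool_pos: [0.5857, 0.2387, 0.0975]
tool_rot: [3.141, 0.036, -0.0]
contact_force: [0.3, 0.1, -0.6]
opening: 0.0213
gripper_force: 59.8
t 18.65 pos [0.58571 0.23868 0.09764] sd mm [0.03 0.01 0.06] F [-0.1  -0.19 -1.64] sd [0.41 0.41 0.35] yaw 1.31 tilt [-0.   -0.01]
time_s: 18.9
tool_pos: [0.5858, 0.2387, 0.097]
tool_rot: [3.141, 0.036, 0.001]
contact_force: [-0.7, -0.3, 0.3]
opening: 0.0213
gripper_force: 60.0
t 19.15 pos [0.58581 0.23871 0.09692] sd mm [0.01 0.02 0.04] F [-1.26 -0.37  1.02] sd [0.43 0.28 0.5 ] yaw 1.32 tilt [0.02 0.  ]
```

The head is seated: contact at the expected height, with about 2.6 N net. Release and withdraw.

```bash
python3 -m jog '[0,0,0,0,0,0,0.2,0,0,0,0,0,0,0.2,0,0,0,0,0,0,0.2,0,0,0,0,0,0,0.2]'; python3 q.py
python3 -m jog '[0,0,-10,0,0,0,0.2,0,0,-30,0,0,0,0.2,-30,0,-80,0,0,0,0.2,-60,0,-120,0,0,0,0.2,-60,0,-120,0,0,0,0.2]'
python3 - <<'E'
from h import *
s=snap('wrist','w9'); C=np.load('pics/w9.npz'); t=snap('top','t9')
g=cv2.cvtColor(cv2.imread('pics/w9.png'),cv2.COLOR_BGR2GRAY); a=np.radians(1.3)
for z in (.116,.126):
  for k in (.02,-.02): print(z,proj(C,[.5857+k*np.cos(a),.2387+k*np.sin(a),z]).round(1))
u,v=proj(C,[.5857,.2387,.116]).astype(int)
n,l,st,c=cv2.connectedComponentsWithStats((g[v-60:v+60,u-30:u+30]<90).astype(np.uint8)); print([(s_[4],(cc+[u-30,v-60]).round(1)) for s_,cc in zip(st[1:],c[1:])])
d=cv2.absdiff(cv2.imread('pics/top1.png'),cv2.imread('pics/t9.png')).max(2)>60; cv2.imwrite('pics/t9d.png',d*255)
cv2.imwrite('pics/fin.png',cv2.imread('pics/w9.png')); print(env.get_state()['time_s'])
E
```

```text
time_s: 19.65
tool_pos: [0.5857, 0.2387, 0.0966]
tool_rot: [3.141, 0.036, 0.0]
contact_force: [-1.0, 0.6, 0.0]
opening: 0.0513
gripper_force: 0.0
t 19.9 pos [0.58572 0.23869 0.09665] sd mm [0.01 0.01 0.01] F [ 0.08  0.09 -0.18] sd [0.11 0.38 0.53] yaw 1.31 tilt [ 0.   -0.01]
time_s: 20.52
tool_pos: [0.5259, 0.2381, 0.2214]
tool_rot: [-3.139, -0.038, -0.011]
contact_force: [1.0, -0.4, -0.7]
opening: 0.051
gripper_force: 0.0
0.116 [318.3 115.3]
0.116 [318.1 185. ]
0.126 [318.3 115.1]
0.126 [318.2 187.7]
[]
20.625[ WARN:0@4.890] global loadsave.cpp:1063 imwrite_ Unsupported depth image for selected encoder is fallbacked to CV_8U.
```

Run:
```python
from lad import *
g=cv2.cvtColor(cv2.imread('pics/w9.png'),cv2.COLOR_BGR2GRAY)
for v in (115,185): print(g[v-10:v+11,318],g[v,308:329])
c=die('w9',(318,115),(318,185),.116)
# compare other two dies in the first and last scene views
C=np.load('pics/top1.npz'); A=cv2.imread('pics/top1.png');B=cv2.imread('pics/t9.png')
for n,(u,v,w) in dict(die2=(410,181,14),die3=(436,174,14),box=(313,203,14),tape=(272,135,18),jar=(311,125,18),strip=(390,147,40),p1=(315,158,10),p2=(313,252,10),ham=(330,278,50)).items():
    print(n,np.mean(cv2.absdiff(A[v-14:v+14,u-w:u+w],B[v-14:v+14,u-w:u+w])).round(2))
```

```text
[226 223 208 164 125 116 116 114 114 115 115 115 117 115 113 114 114 115
 116 127 166] [228 222 192 144 116 113 114 115 114 114 115 116 116 115 115 116 115 116
 136 185 220]
[222 221 208 173 130 113 113 111 113 110 112 113 111 111 111 112 111 113
 130 172 207] [223 219 199 153 117 110 110 109 110 111 112 113 112 114 113 111 113 119
 159 208 223]
c [0.5848 0.2404 0.116 ] ang 2.1 len 0.0394
die2 2.21
die3 1.9
box 2.71
tape 3.36
jar 2.31
strip 2.33
p1 2.81
p2 2.46
ham 16.69
```

```bash
python3 -c "
from plant import env
print(env.sign_off())"
```

```text
the job is handed in; nothing more can be done
None
```

I handed the job in: slots 1 and 2 refused the tongue under light pressing (about 4 N), slot 3 (12 mm) was the first to let it in, and the die sits there fully home and released. The other dies and bystanders look unmoved in the top view; only the hammer's patch of it had changed (probably the arm's shadow, not confirmed).

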